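# Snap the purple tube grid onto its rack

## Robot

A 6-joint arm with a two-finger parallel gripper is mounted at the origin on the work surface. World frame = base frame: x ahead of the robot, y to its left, z up, the work surface at z = 0. Lengths are in m, angles in rad, forces in N, time in s.
With the tool pointing down it reaches from about 0.35 to 0.775 m from the base axis. Payload 7.3 kg.
Tool frame: the origin (TCP) lies at the very end of the fingers, on their centre line; the grasp point (between the pads) lies 19 mm behind it; z points along the fingers, x is the direction in which the jaws open and shut, and the axes are right-handed (so a half turn about z gives the same grasp; the last joint's range is limited). The gripper opens to 92 mm and grips with 3 to 60 N. Pads are 19 mm wide; open, the fingers measure 130 mm over their backs; the gripper's body (75 mm by 190 mm) begins 47 mm behind the grasp point.
Start: joints at [1.038, 0.342, 1.524, -0, 1.275, -0.146], TCP at [0.198, 0.486, 0.227] pointing down, gripper open.
Joint ranges: [-2.53, 2.53], [-0.77, 2.02], [0.04, 2.7], [-1, 4.14], [0.28, 2.66], [-3.11, 3.11]. Speed limits (rad/s): [2.57, 2.57, 3.14, 3.14, 3.14, 3.14].

## Interface

Orientations are given as [roll, pitch, yaw] about the fixed x, y, z axes, in that order (R = Rz(yaw) Ry(pitch) Rx(roll)).
In Python, from cell import robot, read_camera, nets gives the robot as it stands. The module is installed in compiled form; this text tells all that it offers.
- The arm moves only by the tool carry_out, never from a script. Its arguments are lists of equal length, an entry for each row: "translation": the shift along the tool's x, y, z in m, a list of three; "turn": the turn, a rotation vector about the tool's x, y, z in rad, a list of three; "gripper": the gripper's target within -1 to 1 (shut at 1, half-way at 0, fully open at -1). A call has 1 to 10 rows; each row shifts and turns the commanded pose from where the row before left it, along the tool's axes as they then stand; what a row does not reach is not made up. A row lasts 1/10 s, in which the tool goes at most 50 mm and 8.59 degrees, less where a joint would pass 70% of its speed; a pose out of reach is approached as far as the arm can. A call with a gripper value outside its range is refused whole. The fingers move at their own pace and stop on an object; "squeeze" is the grip in N (left out, the last holds). Time passes only in rows, so rows that do not move let the fingers close. It gives the time, the measured TCP pose, the force and the opening at its end, in the units of the state.
- robot.observe(): the state, without advancing time (a new reading comes with each control period).
- read_camera(name): name is "scene" or "side" or "wrist"; returns a dict with "img" (400x640x3 uint8, red, green, blue), "fx", "fy", "cx", "cy" (pixels), "world_from_camera" (4x4, takes a point from camera to world coordinates). Camera axes: x right, y down, z forward; pixel columns grow to the right and rows downward; lengths in m; the calibration is good to about 2 mm. A picture is of the moment at which its call begins. There is no depth.
- robot.hand_in(): hands the job in, once; it reports no verdict.
Trained networks look in a picture, given as the dict that the camera call returned (one of the last four; its "shot" number tells which), for a name from the list of things; names that differ only in an ending like _2 or _b are one class to them, and where a whole thing is asked for, a point or a joint stands for the part that bears it (a point fixed in the world has none). Each returns a list of dicts, best first, with "score" (0 to 1); they miss things now and then, are a little off and sometimes report something else, mostly with a low value. They report only what shows in the picture. A call takes as long as a camera call. They do not tell look-alikes from the thing itself.
- nets.regions_of(picture, name): "region" (400x640 bool, what is visible of it) and "pixel" ([column, row] in pixels, amid what is visible of it).
- nets.tip_of(picture, name): "pixel" ([column, row] in pixels: a listed point, or the origin of a listed thing).
The state is a dict: "time": time; "qpos": joint angles; "qvel": joint speeds; "joint_efforts": joint torques, N m; "tool_pos": TCP position; "tool_rot": TCP orientation; "contact_force": force on the tool from outside, world axes, zero at the start; "torque": the same for the moment, N m; "opening": finger opening in m.
Only numpy, scipy, OpenCV 4.12 (cv2) and the standard library are available. Lean on these libraries where they do the work, as an engineer would, in place of code of your own. Each camera call takes 0.05 s, during which the arm holds its last target. There are 200 camera calls.

## Task

Two tube racks stand on the sampling bench, each with its holed grid lying loose on top of four snap posts. Press the purple grid down evenly until it has clicked past all four posts and sits flat and fully home on its rack, then move clear. Leave the red grid lying loose as it is, and do not push or knock over the orange-capped specimen jar.

Things in the scene. Friction and masses are not known exactly. Their poses are not given: they have to be found in the camera images.
- purple_pad (a point): Top centre of the white press pad (60 x 50 mm) amid the purple grid, a board 112 x 182 x 8 mm (x, y; z up), 0.15 kg, with 12 tube holes and 4 post holes. Starts level, this point about 65 mm above the bench, lying on sprung barbs; home it is at 48 mm. Pressed on the pad, it passes all barbs at 8 to 16 N, then drops the last 3 mm as they snap out. Pressed far off centre, one side stays up.
- purple_rack: White rack foot 124 x 194 x 22 mm with a purple stripe, fixed to the bench; origin at the centre of its underside, on the bench; x along its short side, y along its long side, z up. Rigid white snap posts, 9 mm thick, 66 mm high, poke through the grid at x = +-42, y = +-78 mm, each with a black sprung barb on its outer side and a seat for the grid 38 mm above the bench.
- red_pad (a point): Centre of the top face of the press pad of the other, red grid, the same in size and make as the purple one, lying loose on a like rack with a red stripe; about 65 mm above the bench. To be left alone.
- jar_mid (a point): Centre, half-way up, of an upright specimen jar 54 mm across and 66 mm high with an orange cap, 120 g, standing loose on the bench; z up. A bystander.
Things that resemble listed ones, but are neither listed nor needed, are in the scene too. What is shaped like the purple_rack but green or yellow is not meant. Several things look just like the part that bears jar_mid: the one meant starts farthest to the robot's right.

How it is judged:
At the end, for the whole second after the job is handed in: Purple grid clicked past all four barbs and home: its pad under 50 mm above the bench (48 when home), within 10 mm of the rack's centre, tilted under 0.02 rad; red grid within 10 mm of where it lay; jar upright, within 30 mm of where it stood (z of purple_pad in the frame of purple_rack below 0.05 m and angle between purple_pad's own z axis and vertical below 0.02 rad and horizontal distance between purple_pad and purple_rack below 0.01 m and distance of red_pad from where it was at the start of the episode below 0.01 m and distance of jar_mid from where it was at the start of the episode below 0.03 m and angle between jar_mid's own z axis and vertical below 0.3 rad); the robot touches nothing.
It fails at once if the red grid is pressed or shifted by more than 10 mm (distance of red_pad from where it was at the start of the episode above 0.01 m).
It fails at once if the specimen jar is pushed by more than 30 mm or knocked over (distance of jar_mid from where it was at the start of the episode above 0.03 m or angle between jar_mid's own z axis and vertical above 0.3 rad).
It also fails if it takes over 32 s, if anything falls off the work surface, if the arm or the gripper's body presses on something with over 40 N, if the wrist force passes 120 N, or if a joint passes its speed limit or range.

## Working session

There is one attempt and no reset: what is moved stays moved. The work goes in short steps, Python scripts to look and compute and a tool call to move; the robot and the scene stay as the last step left them, time stands still between calls to the robot, and variables do not carry over. Pictures are saved under pics/ and viewed, about 8 in all and at most 12, crops included, and the job is handed in when it is done.

Besides the shell and the picture viewer there is one more tool, called after "Request:" as a command line: name --argument value ..., lists and objects as JSON in quotes. carry_out: Moves the arm, as the interface text tells. Its arguments: {"type":"object","properties":{"translation":{"type":"array","items":{"type":"array","items":{"type":"number"}}},"turn":{"type":"array","items":{"type":"array","items":{"type":"number"}}},"gripper":{"type":"array","items":{"type":"number"}},"squeeze":{"type":"number"}},"required":["translation","turn","gripper"]}

```bash
mkdir -p pics; cat > h.py <<'E'
import numpy as np, cv2
from cell import robot, read_camera, nets
def at_z(p,px,z):
    T=np.array(p["world_from_camera"]); d=T[:3,:3]@np.array([(px[0]-p["cx"])/p["fx"],(px[1]-p["cy"])/p["fy"],1]); o=T[:3,3]
    return o+d*(z-o[2])/d[2]
def save(p,n): cv2.imwrite("pics/"+n+".png",cv2.cvtColor(p["img"],cv2.COLOR_RGB2BGR))
E
python3 - <<'E'
from h import *
print({k:np.round(v,3) for k,v in robot.observe().items()})
for c in ("scene","side"):
    p=read_camera(c); save(p,c+"0")
    print(c,np.round(np.array(p["world_from_camera"])[:3,3],3))
    for n,z in (("purple_pad",.065),("purple_rack",0),("red_pad",.065),("jar_mid",.033)):
        for r in nets.tip_of(p,n): print(n,round(r["score"],2),np.round(r["pixel"]),np.round(at_z(p,r["pixel"],z),3))
E
```

```text
{'time': np.float64(0.0), 'qpos': array([ 1.038,  0.343,  1.525,  0.   ,  1.275, -0.146]), 'qvel': array([ 0.001, -0.   , -0.001, -0.   ,  0.001, -0.002]), 'joint_efforts': array([  0.   , -43.125, -24.421,   0.072,   0.056,  -0.   ]), 'tool_pos': array([0.198, 0.486, 0.226]), 'tool_rot': array([-3.141e+00,  2.000e-03,  1.184e+00]), 'contact_force': array([-0.763,  0.036, -0.37 ]), 'torque': array([-0.029, -0.015, -0.063]), 'opening': np.float64(0.092)}
scene [ 1.074 -0.266  0.906]
purple_pad 0.71 [269. 239.] [ 0.57  -0.152  0.065]
purple_pad 0.67 [268. 255.] [ 0.605 -0.169  0.065]
purple_rack 0.87 [196. 184.] [ 0.309 -0.245  0.   ]
purple_rack 0.8 [347. 132.] [ 0.315  0.166 -0.   ]
purple_rack 0.57 [271. 257.] [ 0.575 -0.158  0.   ]
jar_mid 0.87 [363. 315.] [ 0.792 -0.049  0.033]
jar_mid 0.82 [403. 283.] [0.768 0.056 0.033]
side [ 0.364 -0.826  0.79 ]
purple_pad 0.79 [350. 247.] [ 0.571 -0.165  0.065]
purple_pad 0.47 [434. 209.] [ 0.778 -0.089  0.065]
purple_rack 0.84 [350. 266.] [ 0.576 -0.158  0.   ]
purple_rack 0.8 [216. 185.] [ 0.317  0.161 -0.   ]
purple_rack 0.66 [228. 322.] [ 0.32  -0.249  0.   ]
red_pad 0.98 [321. 143.] [0.587 0.201 0.065]
jar_mid 0.91 [433. 208.] [ 0.794 -0.054  0.033]
jar_mid 0.9 [408. 179.] [0.774 0.06  0.033]
```

View pics/scene0.png

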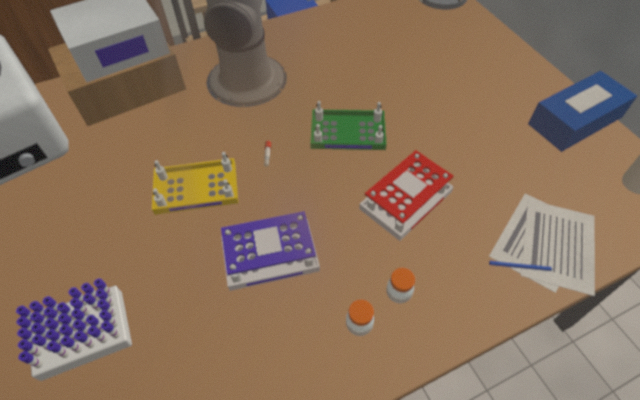

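View pics/side0.png

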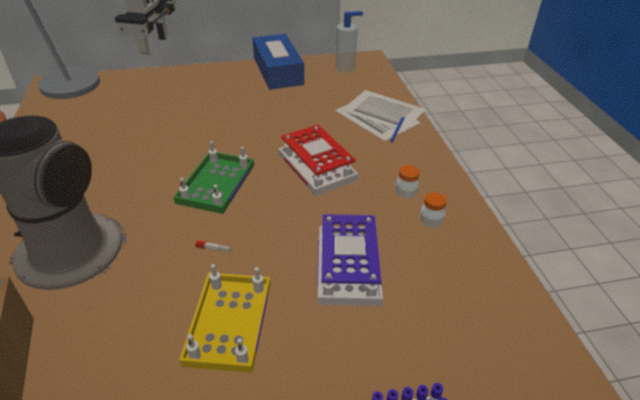

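The scene view shows the purple grid around pixel (268,242), red at (410,183), and two orange jars at (361,316) and (403,284). The two cameras agree on purple at about (0.572, -0.16). I'll move above it with the gripper shutting.

Request:
carry_out --translation '[[-0.025,0.033,0],[-0.025,0.033,0],[-0.025,0.033,0],[-0.025,0.033,0],[-0.025,0.033,0],[-0.025,0.033,0],[-0.025,0.033,0],[-0.025,0.033,0],[-0.025,0.033,0]]' --turn '[[0,0,0],[0,0,0],[0,0,0],[0,0,0],[0,0,0],[0,0,0],[0,0,0],[0,0,0],[0,0,0]]' --gripper '[1,1,1,1,1,1,1,1,1]' --squeeze 20

```text
time: 1.4
tool_pos: [0.3889, 0.1643, 0.227]
tool_rot: [3.141, -0.001, 1.184]
contact_force: [0.4, -0.2, -0.3]
opening: 0.0246
```

Request:
carry_out --translation '[[-0.025,0.033,0],[-0.025,0.033,0],[-0.025,0.033,0],[-0.025,0.033,0],[-0.025,0.033,0],[-0.025,0.033,0],[-0.025,0.033,0],[-0.025,0.033,0]]' --turn '[[0,0,0],[0,0,0],[0,0,0],[0,0,0],[0,0,0],[0,0,0],[0,0,0],[0,0,0]]' --gripper '[1,1,1,1,1,1,1,1]'

```text
time: 2.2
tool_pos: [0.5579, -0.1206, 0.2268]
tool_rot: [3.141, -0.0, 1.184]
contact_force: [0.6, -0.2, 0.1]
opening: 0.0007
```

```bash
python3 - <<'E'
from h import *
s=robot.observe(); print(s["time"],s["tool_pos"],s["tool_rot"],s["opening"],s["contact_force"])
p=read_camera("wrist"); save(p,"w1")
for n,z in (("purple_pad",.065),("purple_rack",0)):
    for r in nets.tip_of(p,n): print(n,round(r["score"],2),np.round(r["pixel"]),np.round(at_z(p,r["pixel"],z),3))
    for r in nets.regions_of(p,n):
        c=max(cv2.findContours(r["region"].astype(np.uint8),0,2)[0],key=cv2.contourArea)[:,0]
        print(n,"region",round(r["score"],2),cv2.minAreaRect(np.array([at_z(p,q,.065)[:2] for q in c],np.float32)))
# pad: white region
h=p["img"].astype(int); m=((h.min(2)>170)&(h.max(2)-h.min(2)<40)).astype(np.uint8)
for c in cv2.findContours(m,0,2)[0]:
    if cv2.contourArea(c)>400: print("white",cv2.contourArea(c),c[:,0].mean(0),cv2.minAreaRect(np.array([at_z(p,q,.065)[:2] for q in c[:,0]],np.float32)))
E
```

```text
2.2 [ 0.55792074 -0.12062127  0.22675164] [ 3.14141479e+00 -2.00318230e-04  1.18380105e+00] 0.0007272422002198492 [ 0.56810469 -0.24995722  0.14208628]
purple_pad 0.57 [287. 210.] [ 0.574 -0.159  0.065]
purple_pad region 0.63 ((0.5653630495071411, -0.15668445825576782), (0.18159431219100952, 0.10152830183506012), 77.3500747680664)
purple_rack 0.56 [111.   3.] [ 0.319 -0.251  0.   ]
purple_rack region 0.81 ((0.37154150009155273, -0.24297448992729187), (0.19093473255634308, 0.06254599243402481), 67.82762908935547)
purple_rack region 0.78 ((0.5124291777610779, -0.13981418311595917), (0.17102710902690887, 0.012227320112287998), 77.95454406738281)
white 2825.0 [ 49.72 317.54] ((0.5854235291481018, -0.45417308807373047), (0.09912309795618057, 0.050132639706134796), 62.49492263793945)
white 1319.0 [ 23.46511628 245.88372093] ((0.5111348628997803, -0.4343249201774597), (0.07123984396457672, 0.039342328906059265), 87.77457427978516)
white 2726.5 [288.03846154 207.16666667] ((0.5719858407974243, -0.15847809612751007), (0.04998680204153061, 0.05964743345975876), 77.50397491455078)
white 1508.0 [283.17985612 145.69064748] ((0.5130382776260376, -0.13998281955718994), (0.17047081887722015, 0.00934066716581583), 77.40303039550781)
white 634.0 [27.42857143 50.80952381] ((0.3530300259590149, -0.3119050860404968), (0.04806911200284958, 0.01630919799208641), 67.82855987548828)
white 1563.5 [620.79365079  80.38095238] ((0.5766653418540955, 0.18103307485580444), (0.05910850688815117, 0.0349726527929306), 18.816640853881836)
white 3779.5 [541.81467181 103.96525097] ((0.5706812739372253, 0.1353488713502884), (0.10908319801092148, 0.13211268186569214), 18.928911209106445)
```

View pics/w1.png

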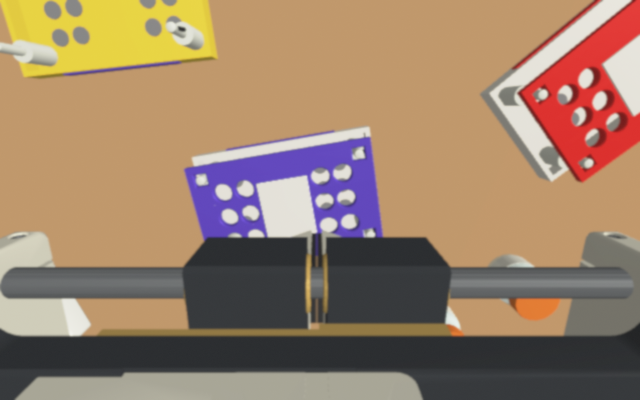

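The wrist view shows the purple grid below, with its pad around (288,207) partly behind the fingers. The pad measures 50 x 60 mm at (0.572, -0.159) with the long axis at 77.4°, matching the known sizes. I'll centre on it, align and descend to just above.

Request:
carry_out --translation '[[-0.015,0.0135,0],[-0.015,0.0138,0],[0,0,0.03],[0,0,0.04],[0,0,0.04],[0,0,0.03],[0,0,0],[0,0,0]]' --turn '[[0,0,0],[0,0,0],[0,0,-0.084],[0,0,-0.084],[0,0,0],[0,0,0],[0,0,0],[0,0,0]]' --gripper '[1,1,1,1,1,1,1,1]'

```text
time: 3.25
tool_pos: [0.5714, -0.1561, 0.0877]
tool_rot: [3.141, -0.0, 1.353]
contact_force: [1.0, -0.1, 1.2]
opening: 0.0005
```

```bash
python3 - <<'E'
from h import *
s=robot.observe(); print(s["time"],s["tool_pos"],s["tool_rot"],s["opening"],s["contact_force"],s["torque"])
p=read_camera("side"); save(p,"s1")
a=cv2.resize(p["img"][170:330,260:460],(800,640)[:2]);
q=read_camera("scene"); b=q["img"][180:300,200:360]
o=np.hstack([cv2.resize(p["img"][190:310,270:430],(400,300)),cv2.resize(b,(400,300))])
cv2.imwrite("pics/c1.png",o[:,:,::-1])
E
```

```text
3.25 [ 0.57140131 -0.15613952  0.08768115] [ 3.14135981e+00 -1.50440810e-04  1.35319695e+00] 0.0004504431933833196 [ 0.96244903 -0.08798359  1.15582183] [0.02642126 0.00966658 0.00097746]
```

View pics/c1.png

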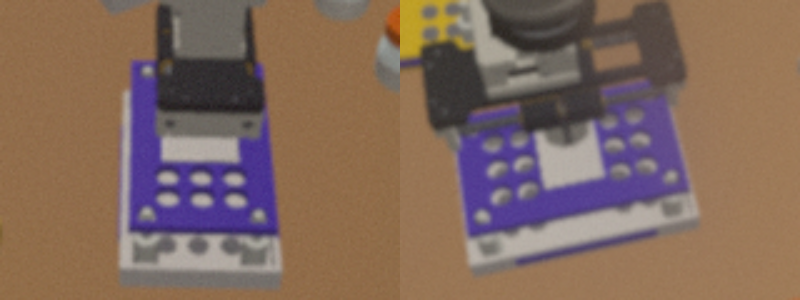

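The view shows the fingertips over the pad's centre (side crop (200,145), scene crop (568,135)). I'll correct 2.5 mm in y and go to contact.

Request:
carry_out --translation '[[-0.0025,0,0.008],[0,0,0.008],[0,0,0.004],[0,0,0.003],[0,0,0.002],[0,0,0]]' --turn '[[0,0,0],[0,0,0],[0,0,0],[0,0,0],[0,0,0],[0,0,0]]' --gripper '[1,1,1,1,1,1]'

```text
time: 3.95
tool_pos: [0.571, -0.1597, 0.0621]
tool_rot: [3.141, 0.0, 1.352]
contact_force: [0.3, 0.3, 1.3]
opening: 0.0005
```

Request:
carry_out --translation '[[0,0,0.002],[0,0,0.002],[0,0,0]]' --turn '[[0,0,0],[0,0,0],[0,0,0]]' --gripper '[1,1,1]'

```text
time: 4.25
tool_pos: [0.5702, -0.1592, 0.0569]
tool_rot: [-3.14, -0.0, 1.352]
contact_force: [0.1, 0.6, 0.0]
opening: 0.0002
```

Request:
carry_out --translation '[[0,0,0.002],[0,0,0.001],[0,0,0]]' --turn '[[0,0,0],[0,0,0],[0,0,0]]' --gripper '[1,1,1]'

```text
time: 4.55
tool_pos: [0.5704, -0.1593, 0.0543]
tool_rot: [-3.141, -0.0, 1.352]
contact_force: [-0.4, 0.4, 0.1]
opening: 0.0003
```

No force yet at 54 mm, which is odd. I'll look before going on.

```bash
python3 - <<'E'
from h import *
s=robot.observe(); print(s["time"],s["tool_pos"],s["contact_force"],s["torque"],s["joint_efforts"])
p=read_camera("side"); q=read_camera("scene")
o=np.hstack([cv2.resize(p["img"][190:310,270:430],(400,300)),cv2.resize(q["img"][180:300,200:360],(400,300))])
cv2.imwrite("pics/c2.png",o[:,:,::-1])
for n,pp in (("side",p),("scene",q)):
  for r in nets.tip_of(pp,"purple_pad"): print(n,round(r["score"],2),r["pixel"])
E
```

```text
4.55 [ 0.57043726 -0.15932998  0.05425702] [-0.41123947  0.44074427  0.14746869] [ 0.0971093  -0.03216245 -0.00249563] [-4.57894552e-03 -5.31104457e+01 -1.98017567e+01 -3.86544422e-02
  6.47907285e-02 -6.34884145e-05]
side 0.73 [351.4, 250.3]
scene 0.9 [269.6, 241.7]
```

View pics/c2.png

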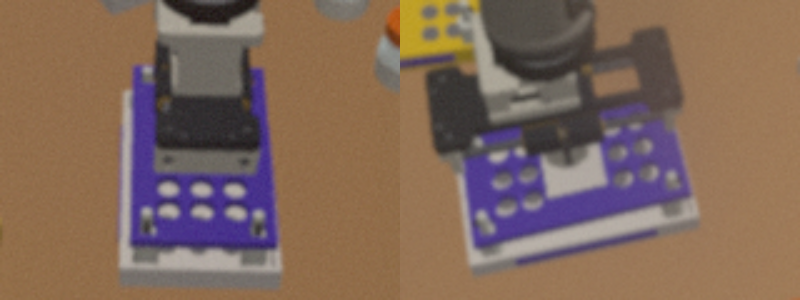

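The grid has moved down: the posts now stand proud at (148,215) and (258,220) in the side crop. I'll keep pressing to the seat in small steps.

Request:
carry_out --translation '[[0,0,0.002],[0,0,0.001],[0,0,0]]' --turn '[[0,0,0],[0,0,0],[0,0,0]]' --gripper '[1,1,1]'

```text
time: 5.05
tool_pos: [0.5707, -0.1594, 0.0516]
tool_rot: [3.142, -0.0, 1.352]
contact_force: [0.4, -0.8, 0.2]
opening: 0.0001
```

Request:
carry_out --translation '[[0,0,0.002],[0,0,0]]' --turn '[[0,0,0],[0,0,0]]' --gripper '[1,1]'

```text
time: 5.25
tool_pos: [0.5704, -0.1595, 0.0492]
tool_rot: [-3.141, -0.0, 1.352]
contact_force: [0.0, -0.0, -0.6]
opening: 0.0004
```

Request:
carry_out --translation '[[0,0,0.0015],[0,0,0]]' --turn '[[0,0,0],[0,0,0]]' --gripper '[1,1]'

```text
time: 5.45
tool_pos: [0.5707, -0.1596, 0.0483]
tool_rot: [3.141, 0.0, 1.352]
contact_force: [-1.0, 0.6, 2.9]
opening: 0.0005
```

Request:
carry_out --translation '[[0,0,0.001],[0,0,0]]' --turn '[[0,0,0],[0,0,0]]' --gripper '[1,1]'

```text
time: 5.65
tool_pos: [0.5707, -0.1596, 0.0482]
tool_rot: [3.141, 0.0, 1.352]
contact_force: [-3.0, -0.0, 9.4]
opening: 0.0005
```

Rigid contact at 48.2 mm, which matches home. A slightly firmer press, then back off and check.

Request:
carry_out --translation '[[0,0,0.0015],[0,0,0]]' --turn '[[0,0,0],[0,0,0]]' --gripper '[1,1]'

```text
time: 5.85
tool_pos: [0.5708, -0.1596, 0.0481]
tool_rot: [3.14, 0.0, 1.352]
contact_force: [-6.5, 1.8, 20.0]
opening: 0.0003
```

Request:
carry_out --translation '[[0,0,-0.005],[0,0,-0.02],[0,0,-0.04],[0,0,-0.04],[0.02,-0.04,-0.02],[0.02,-0.04,0],[0.02,-0.04,0],[0.0,-0.03,0],[0,0,0]]' --turn '[[0,0,0],[0,0,0],[0,0,0],[0,0,0],[0,0,0],[0,0,0],[0,0,0],[0,0,0],[0,0,0]]' --gripper '[1,1,1,1,1,1,1,1,1]'

```text
time: 6.75
tool_pos: [0.4339, -0.0668, 0.1706]
tool_rot: [-3.139, -0.0, 1.353]
contact_force: [0.7, -0.2, 0.7]
opening: 0.0007
```

```bash
python3 - <<'E'
from h import *
s=robot.observe(); print(s["time"],s["tool_pos"],s["contact_force"])
P={c:read_camera(c) for c in ("side","scene")}
o=np.hstack([cv2.resize(P["side"]["img"][190:310,270:430],(400,300)),cv2.resize(P["scene"]["img"][180:300,200:360],(400,300))])
cv2.imwrite("pics/c3.png",o[:,:,::-1])
pts=[]
for c,p in P.items():
  for n,z in (("purple_pad",.048),("red_pad",.065),("jar_mid",.033)):
    for r in nets.tip_of(p,n): print(c,n,round(r["score"],2),np.round(r["pixel"]),np.round(at_z(p,r["pixel"],z),3))
# purple outline corners fitted to plane z=.046(top of board?) per camera; size tells height
for c,p in P.items():
  hsv=cv2.cvtColor(p["img"],cv2.COLOR_RGB2HSV); m=cv2.inRange(hsv,(120,90,60),(140,255,255)); m[:180]=0;m[320:]=0;m[:,:200]=0;m[:,420:]=0
  m=cv2.morphologyEx(m,cv2.MORPH_OPEN,np.ones((3,3)))
  k=max(cv2.findContours(m,0,2)[0],key=cv2.contourArea)[:,0]
  for z in (.048,.063): print(c,z,cv2.minAreaRect(np.array([at_z(p,q,z)[:2] for q in k],np.float32)))
E
```

```text
6.75 [ 0.43391196 -0.06679908  0.17062623] [ 0.73654387 -0.15655853  0.67498136]
side purple_pad 0.82 [348. 253.] [ 0.568 -0.164  0.048]
side red_pad 0.55 [319. 146.] [0.581 0.191 0.065]
side jar_mid 0.66 [433. 210.] [ 0.791 -0.06   0.033]
side jar_mid 0.59 [410. 178.] [0.779 0.062 0.033]
scene purple_pad 0.62 [272. 243.] [ 0.571 -0.149  0.048]
scene red_pad 0.81 [412. 185.] [0.58  0.19  0.065]
scene jar_mid 0.98 [404. 279.] [0.76  0.063 0.033]
scene jar_mid 0.72 [361. 316.] [ 0.792 -0.053  0.033]
side 0.048 ((0.5731572508811951, -0.1613643765449524), (0.1853959560394287, 0.10958269238471985), 78.17611694335938)
side 0.063 ((0.5689405798912048, -0.17479011416435242), (0.1816500425338745, 0.10736863315105438), 78.17613983154297)
scene 0.048 ((0.5736880302429199, -0.16358086466789246), (0.1668647676706314, 0.11262034624814987), 77.86109924316406)
scene 0.063 ((0.582432210445404, -0.16537654399871826), (0.16394655406475067, 0.11065074801445007), 77.86109924316406)
```

View pics/c3.png

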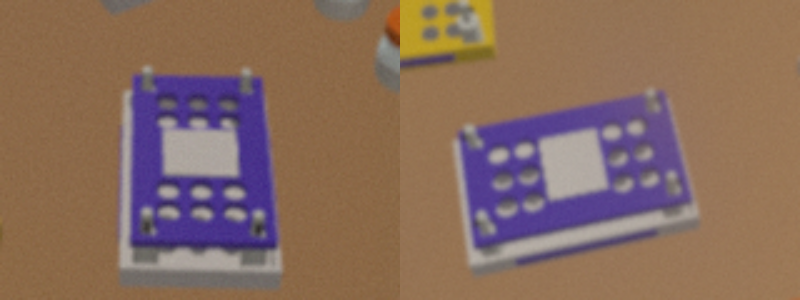

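All four posts stand proud by similar amounts, at (148,75), (247,80), (148,220) and (258,220) in the side crop. To check that the grid is level at each barb, I'll take a close wrist look.

Request:
carry_out --translation '[[-0.01,0.04,0],[-0.01,0.04,0],[-0.01,0.04,0],[-0.01,0.04,0],[-0.01,0.04,0],[-0.01,0.04,0],[0,0,0],[0,0,0]]' --turn '[[0,0,0],[0,0,0],[0,0,0],[0,0,0],[0,0,0],[0,0,0],[0,0,0],[0,0,0]]' --gripper '[1,1,1,1,1,1,1,1]'

```text
time: 7.95
tool_pos: [0.6585, -0.1793, 0.1688]
tool_rot: [-3.139, -0.001, 1.351]
contact_force: [-0.9, 0.2, 0.7]
opening: 0.0005
```

```bash
python3 - <<'E'
from h import *
s=robot.observe(); print(s["time"],s["tool_pos"],s["contact_force"])
p=read_camera("wrist"); save(p,"w2"); print(np.round(p["world_from_camera"],3),p["fx"])
hsv=cv2.cvtColor(p["img"],cv2.COLOR_RGB2HSV); m=cv2.inRange(hsv,(120,90,60),(140,255,255))
k=max(cv2.findContours(m,0,2)[0],key=cv2.contourArea)
q=cv2.approxPolyDP(cv2.convexHull(k),8,True)[:,0]
print(q.tolist()); print(np.round([at_z(p,x,.046)[:2] for x in q],4))
E
```

```text
7.95 [ 0.65847988 -0.1793473   0.16880888] [-0.85887084  0.20173938  0.65118125]
[[ 0.217  0.942  0.257  0.588]
 [ 0.976 -0.21  -0.057 -0.164]
 [ 0.     0.264 -0.965  0.327]
 [ 0.     0.     0.     1.   ]] 335.6779354783286
[[440, 7], [427, 154], [212, 154], [200, 8]]
[[ 0.539  -0.0578]
 [ 0.6467 -0.082 ]
 [ 0.6076 -0.2576]
 [ 0.5005 -0.2337]]
```

View pics/w2.png

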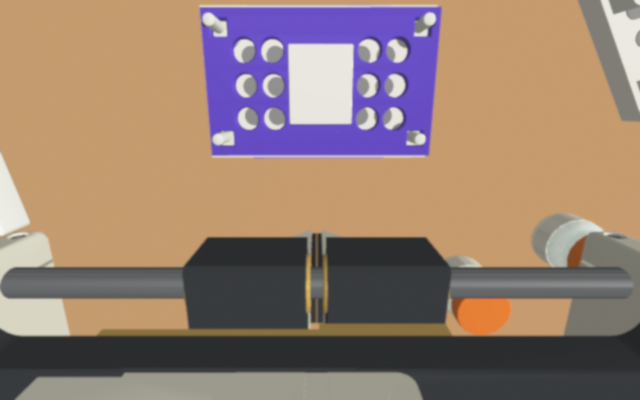

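The wrist view shows the grid as a near-perfect rectangle with corners (200,8), (440,7), (427,154) and (212,154), and all four posts through evenly. At home height its sides measure 180/180 mm and 110/110 mm, so it is level and down. The jars are standing and the arm is clear.

```bash
python3 -c "
from h import *
print(robot.hand_in())"
```

```text
the job is handed in; nothing more can be done
None
```

I pressed the purple grid down at its pad centre with the closed fingertips, lifted clear and handed the job in at about 8 s of the 32 s allowed. `hand_in` gives no verdict, so success rests on my own checks.

**Purple grid**
- The pad met a rigid stop at 48.1–48.3 mm under forces from 3 to 20 N, which is the home height.
- In the last wrist picture all four posts stand through the grid. Opposite edges measure equal to within 0.7 mm (180/180 and 110/110 mm), so the grid looks level, with a tilt of at most about 0.01 rad.

**Red grid and jars**
- Both jars are upright; the meant one measures within about 7 mm of its first position.
- The nets' red-pad point reads about 12 mm from its first reading in the side camera. I put this down to detector scatter, because the arm never went near the red grid. The scene camera gave no red reading at the start, so it could not confirm this.

**Disagreements**
- I never read the expected 8–16 N click force. The grid was already down by the picture taken at TCP height 54 mm, so it probably snapped between two force readings.
- The nets' purple-pad points after the press scatter by up to about 15 mm between cameras. I relied on the outline measurement and the contact height instead.

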